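Stow the brake key and spring pin in the parts locker

ROBOT

A 6-joint arm with a two-finger parallel gripper is mounted at the origin on the work surface. World frame = base frame: x ahead of the robot, y to its left, z up, the work surface at z = 0. Lengths are in mm, angles in rad, forces in N, time in s.
With the tool pointing down it reaches from about 350 to 975 mm from the base axis. Payload 4.9 kg.
Tool frame: the origin (TCP) lies at the very end of the fingers, on their centre line; the grasp point (between the pads) lies hold_point_z behind it (hold_point_z is the distance from the TCP to the grasp point, in mm); z points along the fingers, y is the line along which they close (so a half turn about z gives the same grasp; the last joint's range is limited). The gripper opens to 85 mm and grips with 20 to 120 N. Pads are 22 mm wide; open, the fingers measure 114 mm over their backs; the gripper's body (76 mm by 85 mm) begins 54 mm behind the grasp point. The pads swing forward as they close: fully open they stand 13 mm farther back than shut.
Start: joints at [1.114, 0.053, 1.613, -0, 1.476, -0.119], TCP at [207.122, 589.663, 231.304] pointing down, gripper open.
Joint ranges: [-3.01, 3.01], [-1.01, 2.22], [0.06, 2.58], [-1.02, 4.17], [0.09, 2.62], [-3.14, 3.14]. Speed limits (rad/s): [2.57, 2.57, 3.14, 3.14, 3.14, 3.14].

INTERFACE

Orientations are given as a 3x3 rotation matrix whose columns are the frame's x, y, z axes.
In Python, from plant import get_state, snapshot, camera_params, hand_in, hold_point_z gives the robot as it stands.
- The arm moves only by the shell command python3 -m inch 'ROWS' [FORCE]. ROWS is JSON, one flat list of numbers, 5 for each row, row after row: the shift along the tool's x, y, z in m, then the turn about the tool's z in rad, then the finger opening in m, from 0 to 0.0854. In form: [x, y, z, spin, jaw, x, y, z, spin, jaw, ...]. A call has 1 to 20 rows; each row shifts and turns the commanded pose from where the row before left it, along the tool's axes as they then stand; what a row does not reach is not made up. A row lasts 1/8 s, in which the tool goes at most 62.5 mm and 10.7 degrees, less where a joint would pass 70% of its speed; a pose out of reach is approached as far as the arm can. A call with a gripper value outside its range is refused whole. The fingers move at their own pace and stop on an object; FORCE is the grip in N (left out, the last holds). Time passes only in rows, so rows that do not move let the fingers close. It gives the time, the measured TCP pose, the force, the opening and the grip force at its end, in the units of the state.
- get_state(): the state, without advancing time (a new reading comes with each control period).
- snapshot(name): name is "scene" or "top"; returns the picture (384x512x3 uint8, red, green, blue); there is no depth.
- camera_params(name): a dict with "fx", "fy", "cx", "cy" (pixels), "distortion" ([k1, k2, p1, p2, k3] as OpenCV has them; the pictures are not rectified), "eye" and "attitude" of the camera in the world. Camera axes: x right, y down, z forward; pixel columns grow to the right and rows downward; lengths in mm; the calibration is good to about 2 mm. A picture is of the moment at which its call begins. camera_params takes no time and is no camera call.
- hand_in(): hands the job in; it is judged then, once.
The state is a dict: "time_s": time; "qpos": joint angles; "joint_vel": joint speeds; "effort": joint torques, N m; "ee_pos": TCP position; "ee_rot": TCP orientation; "ft_force": force on the tool from outside, world axes, zero at the start; "torque": the same for the moment, N m; "gripper_width": opening from 0.0 (shut) to 1.0 (fully open); "grip_force": force on a finger pad.
Only numpy, scipy, OpenCV 4.12 (cv2) and the standard library are available. Lean on these libraries where they do the work, as an engineer would, in place of code of your own. Each camera call takes 0.05 s, during which the arm holds its last target. There are 200 camera calls.

TASK

Put the brake block retaining key into the left compartment of the small open locker, then the chrome spring pin into the right compartment, each lying flat and fully inside, and then swing the locker door fully shut. Left and right are as the robot sees the locker. Leave the other things on the slab where they are.

Things in the scene. Friction and masses are not known exactly. Their poses are not given: they have to be found in the camera images.
- key: Brake block retaining key: a dark steel gib-headed bar, 125 mm long in all, 20 mm wide. The shank is 24 mm tall; the head, the last 22 mm at the +x end, is 34 mm tall. Origin: the middle of its length and width, on its underside; x along its length towards the head, z up. 0.3 to 0.6 kg. At the start it lies flat, its head pointing away from the robot.
- pin: Chrome spring pin: a bright round tube 125 mm long, 25.5 mm in diameter, with a dark narrow slot along its top and a narrow flat foot below, so that it does not roll freely. Origin: the middle of its length, at its lowest line (top 26 mm above); x along its length, z up. 0.18 to 0.35 kg. It lies flat.
- locker: Fixed grey sheet steel locker, 200 mm deep (x), 280 wide (y), 235 tall; open front at x = -100 mm faces the robot. Origin: centre of underside; x inward, y to its left as the robot sees it. Walls 5 mm; the roof, an open steel grid over the whole depth, has its underside 228 mm up, so the tool must enter tilted. Floor 8 mm thick; along its front edge a sill 6 mm above it, 4 mm thick.
- left_floor (a point): Centre of the floor surface of the left (+y) compartment, 8 mm above the slab; axes as the locker's. The inside is 195 mm deep; a divider 4 mm thick, 30 mm above the floor, at the locker's y = 0 parts it into two compartments, each 133 mm wide.
- right_floor (a point): Centre of the floor surface of the right (-y) compartment, 8 mm above the slab; axes as the locker's.
- door (a joint): Door angle, rad: 0 shut, 1.6 to 2.0 open at the start, 2.35 at most. A grey steel panel 12 mm thick, 280 mm wide, 225 mm tall (top 231 mm above the slab), on an upright hinge at the right (-y) edge of the front; open, it stands out towards the robot, and it stays where left (0.12 N m of friction).
- door_hinge (a point): The door's hinge axis at the height of the door's top edge, in the middle of the panel's thickness. Its axes turn with the door: y along the panel from hinge to free edge, x towards its inner face.
- door_mid (a point): Middle of the door's top edge, 140 mm from the hinge axis; axes as door_hinge. A brass latch stands out up to 27 mm from the middle of the panel on the outer face, 252 mm from the hinge and 156 mm above the slab; it needs no working.
- collar: Bystander: dark iron collar, a ring 72 mm outside, 44 mm inside, 28 mm tall. Origin: centre of its underside.
- block: Bystander: new brake block, black on a steel back plate, 104 x 46 x 36 mm. Origin: centre of its underside.
- pry_bar: Bystander: yellow steel pry bar, 175 mm long, 12 mm thick, with a heel 34 mm tall at its -x end. Origin: near the middle of its underside.
- wrench: Bystander: steel wrench lying flat, along its x axis, about 180 mm long. Origin near its middle.
- hammer: Bystander: hammer lying flat along its x axis, about 200 mm long. Origin near its middle.
- can: Bystander: plain metal can, 66 mm across, 100 mm tall. Origin: centre of its underside.
Things that resemble listed ones, but are neither listed nor needed, are in the scene too. What is shaped like the key but green or orange is not meant.

How it is judged:
By the outcome, as a careful person would: the job done as asked, in the order asked, and still so for the second after the job is handed in, with the robot touching nothing.
It also fails if it takes over 72 s, if anything falls off the work surface, if the arm or the gripper's body presses on something with over 40 N, if the wrist force passes 120 N, or if a joint passes its speed limit or range.

## Working session

There is one attempt and no reset: what is moved stays moved. The work goes in short steps, Python scripts to look and compute and a shell command to move; the robot and the scene stay as the last step left them, time stands still between calls to the robot, and variables do not carry over. Pictures are saved under pics/ and viewed, at most 10 in all, crops included, and the job is handed in when it is done.

```bash
ls; mkdir -p pics; cat > h.py <<'E'
import numpy as np, cv2
from plant import get_state, snapshot, camera_params, hand_in, hold_point_z
def cam(n):
    c=camera_params(n); K=np.array([[c['fx'],0,c['cx']],[0,c['fy'],c['cy']],[0,0,1.]])
    return K,np.array(c['distortion'],float),np.array(c['eye'],float),np.array(c['attitude'],float)
def ray(n,uv):
    K,d,e,R=cam(n); p=cv2.undistortPoints(np.array(uv,float).reshape(-1,1,2),K,d).reshape(-1,2)
    return e,np.c_[p,np.ones(len(p))]@R.T
def onz(n,uv,z):
    e,D=ray(n,uv); return e+D*((z-e[2])/D[:,2])[:,None]
def px(n,P):
    K,d,e,R=cam(n); C=(np.array(P,float).reshape(-1,3)-e)@R
    return cv2.projectPoints(C.reshape(-1,1,3),np.zeros(3),np.zeros(3),K,d)[0].reshape(-1,2)
def save(n,f,crop=None,s=1):
    im=snapshot(n); cv2.imwrite('pics/raw_'+f+'.png',im[:,:,::-1])
    if crop: im=im[crop[1]:crop[3],crop[0]:crop[2]]
    cv2.imwrite('pics/'+f+'.png',cv2.resize(im,None,fx=s,fy=s,interpolation=cv2.INTER_CUBIC)[:,:,::-1]); return im
E
python3 - <<'E'
from h import *
for n in('scene','top'):
    save(n,n+'0',None,1.5); print(n,camera_params(n))
print(get_state(),hold_point_z if not callable(hold_point_z) else hold_point_z())
E
```

```text
pics
scene {'fx': 411.4516266329999, 'fy': 411.4516266329999, 'cx': 248.61050064766536, 'cy': 189.46330947459876, 'distortion': array([-0.12280755,  0.        ,  0.        ,  0.        ,  0.        ]), 'eye': array([1503.95844402,  607.92845169,  836.62389978]), 'attitude': array([[-0.45355949,  0.46302313, -0.7615073 ],
       [ 0.89113504,  0.24782344, -0.38008141],
       [ 0.01273288, -0.85099537, -0.52501881]])}
top {'fx': 415.5139449326802, 'fy': 415.5139449326802, 'cx': 264.15156154115056, 'cy': 192.83957411048294, 'distortion': array([0.00685874, 0.        , 0.        , 0.        , 0.        ]), 'eye': array([ 404.54006746,  116.1447169 , 1312.44100788]), 'attitude': array([[-0.01643074, -0.99416878,  0.1065761 ],
       [-0.99982531,  0.01728623,  0.00710818],
       [-0.00890903, -0.10644069, -0.99427914]])}
{'time_s': 0.1, 'qpos': array([ 1.11396689e+00,  5.32890777e-02,  1.61415192e+00,  6.54334774e-06,
        1.47604062e+00, -1.19002060e-01]), 'joint_vel': array([ 0.0016767 , -0.00096406, -0.0021819 ,  0.00077628,  0.00144037,
        0.00037903]), 'effort': array([ 2.33782466e-04, -3.94902313e+01, -3.71362209e+01, -9.46590330e-05,
        3.94469389e-03,  5.43695052e-06]), 'ee_pos': array([206.89359231, 589.15607234, 230.18992356]), 'ee_rot': array([[-9.43476677e-01,  3.31437861e-01, -8.39076242e-04],
       [ 3.31438843e-01,  9.43475187e-01, -1.69238577e-03],
       [ 2.30726894e-04, -1.87482896e-03, -9.99998216e-01]]), 'ft_force': array([-0.52324768,  0.5040804 , -0.48575536]), 'torque': array([ 0.00305521, -0.02183138, -0.03436759]), 'grip_force': 0.0, 'gripper_width': 0.9985689519337427} 18.700000000000003
```

View pics/scene0.png

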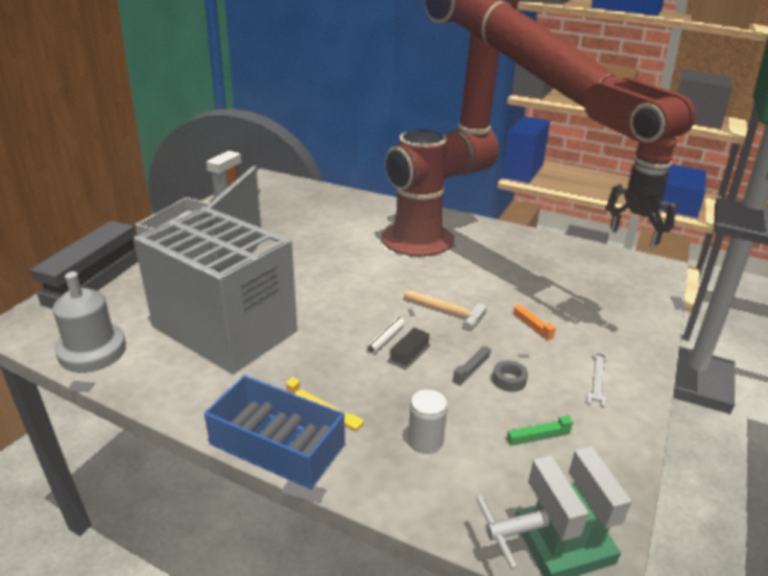

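View pics/top0.png

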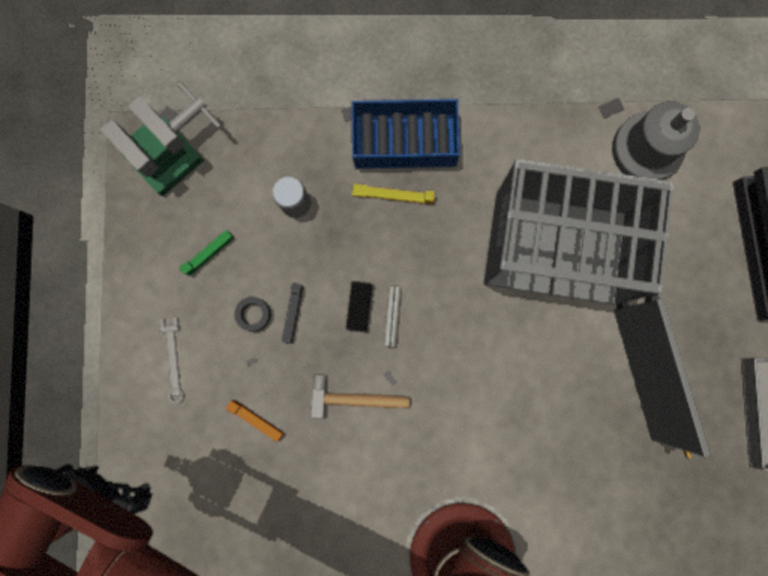

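The scene shows, in top-picture pixels (1.5× view): the dark key (292,313), green look-alike (207,253), orange (255,421), and dark bars in the blue bin (405,135). The pin is bright at (392,316) beside the block (359,306), and the locker is at about (585,230) with its open door at (660,375). I choose the dark key at (292,313), and will check it in a crop.

```bash
python3 - <<'E'
from h import *
im=cv2.imread('pics/raw_top0.png')
c=cv2.resize(im[180:240,180:280],None,fx=8,fy=8,interpolation=cv2.INTER_CUBIC)[:290]
l=im[95:310,310:480]; l=cv2.resize(l,None,fx=2.7,fy=2.7,interpolation=cv2.INTER_CUBIC)
s=cv2.imread('pics/raw_scene0.png'); 
cv2.imwrite('pics/keyc.png',cv2.resize(im[180:240,180:280],None,fx=8,fy=8,interpolation=cv2.INTER_CUBIC)); cv2.imwrite('pics/lock.png',l)
g=cv2.cvtColor(im,cv2.COLOR_BGR2GRAY)
def rect(m,box,z):
    M=np.zeros_like(g); x0,y0,x1,y1=box; M[y0:y1,x0:x1]=m[y0:y1,x0:x1]
    C=max(cv2.findContours(M.astype(np.uint8),0,1)[0],key=cv2.contourArea)
    b=cv2.boxPoints(cv2.minAreaRect(C)); P=onz('top',b,z)[:,:2]
    e1,e2=P[1]-P[0],P[2]-P[1]; L=e1 if np.hypot(*e1)>np.hypot(*e2) else e2
    print('ctr',P.mean(0).round(1),'len',np.hypot(*e1).round(1),np.hypot(*e2).round(1),'ang',np.degrees(np.arctan2(L[1],L[0])).round(1),'px',b.mean(0).round(1))
rect(g<88,(183,185,206,233),15)
rect(g>150,(252,185,272,236),18)
rect(g<60,(226,182,252,226),25)
E
```

```text
ctr [497.3 341.6] len 123.9 28.2 ang -10.0 px [195.4 208.8]
ctr [488.4 142.2] len 116.2 5.1 ang -6.0 px [259.  210.5]
ctr [508.6 202.9] len 100.7 45.7 ang -7.2 px [239.4 204.2]
```

View pics/keyc.png

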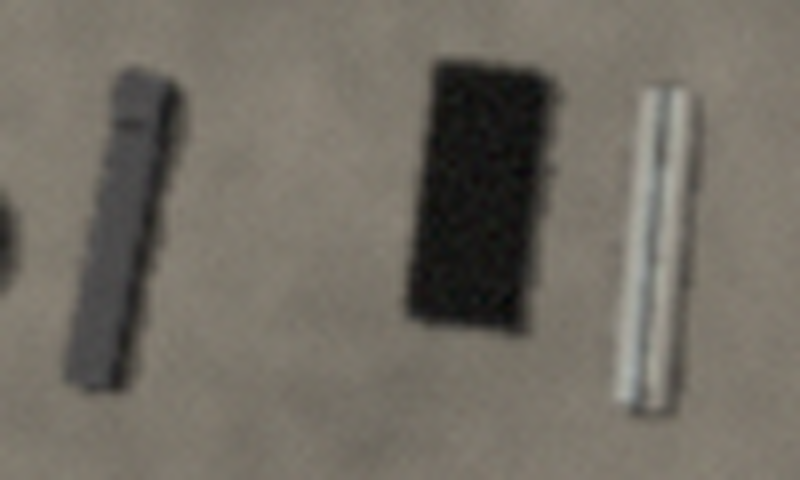

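View pics/lock.png

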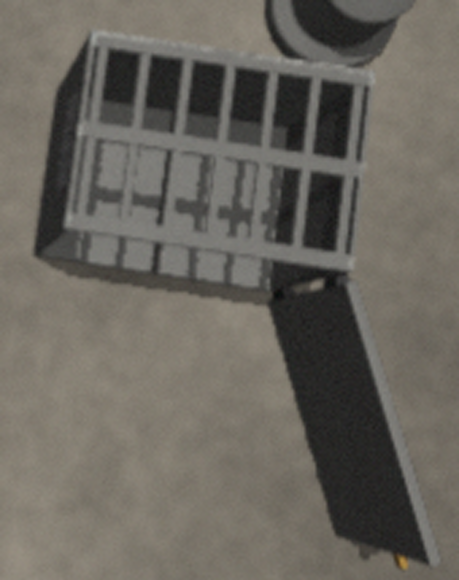

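The crops confirm the key: dark grey bar, head at (145,72) away from the robot, tail at (88,385). The pin's slot runs (665,90)–(645,400), with the block to its left. The locker roof corners in the crop are about (95,35), (372,78), (352,265), (72,222). Next I measure them.

```bash
python3 - <<'E'
from h import *
def P(n,uv,s,o,z): return onz(n,np.array(uv,float)/s+np.array(o)-(0 if s==1 else .4),z)
a=lambda v: np.degrees(np.arctan2(v[1],v[0])).round(1)
def rep(t,p): print(t,p[:,:2].round(0).tolist())
k=np.vstack([P('top',[(88,387)],8,(180,180),24),P('top',[(147,71)],8,(180,180),34)]);d=k[1]-k[0];rep('key',k);print(np.hypot(*d[:2]),a(d),k.mean(0))
k=P('top',[(645,408),(668,86)],8,(180,180),24);d=k[1]-k[0];rep('pin',k);print(np.hypot(*d[:2]),a(d),k.mean(0))
L=P('top',[(93,33),(374,75),(354,268),(67,228)],2.7,(310,95),235);rep('lock BL BR FR FL',L)
print([ (np.hypot(*(L[i]-L[j])[:2]).round(0),a(L[i]-L[j])) for i,j in((0,1),(1,2),(3,2),(0,3))],L.mean(0))
D=P('top',[(348,285),(435,563)],2.7,(310,95),231);rep('door',D);print(a(D[1]-D[0]))
E
```

```text
key [[437.0, 355.0], [559.0, 330.0]]
123.92995157253289 -11.4 [498.01013391 342.52952464  29.        ]
pin [[426.0, 139.0], [551.0, 129.0]]
125.41528699922479 -5.0 [488.04659699 133.95936366  24.        ]
lock BL BR FR FL [[746.0, -92.0], [699.0, -365.0], [509.0, -334.0], [553.0, -60.0]]
[(np.float64(277.0), np.float64(80.1)), (np.float64(192.0), np.float64(-9.3)), (np.float64(277.0), np.float64(80.9)), (np.float64(196.0), np.float64(-9.4))] [ 626.92960687 -212.99737387  235.        ]
door [[493.0, -329.0], [231.0, -394.0]]
-166.1
```

```bash
python3 -m inch '[0,0,-0.06,-0.1,0.06, 0,0,-0.06,-0.1,0.06, -0.034,-0.044,-0.006,0,0.06, -0.034,-0.044,-0.006,0,0.06, -0.034,-0.044,-0.006,0,0.06, -0.034,-0.044,-0.006,0,0.06, -0.034,-0.044,-0.006,0,0.06, -0.034,-0.044,-0.006,0,0.06, -0.034,-0.044,-0.006,0,0.06, -0.034,-0.044,-0.006,0,0.06, -0.034,-0.044,-0.006,0,0.06, -0.034,-0.044,-0.006,0,0.06, -0.034,-0.044,-0.006,0,0.06, -0.034,-0.044,-0.006,0,0.06, -0.034,-0.044,-0.006,0,0.06, -0.034,-0.044,-0.006,0,0.06]'; python3 -c "
from h import *
s=get_state();print(s['qpos'].round(3),s['ee_rot'].round(3))"
```

```text
time_s: 2.1
ee_pos: [594.6, -87.6, 434.9]
ee_rot: [[-0.99, 0.138, -0.001], [0.138, 0.99, 0.0], [0.001, 0.0, -1.0]]
ft_force: [0.6, -0.8, 0.2]
gripper_width: 0.704
grip_force: 0.0
[-0.27  -0.044  1.377  0.     1.809 -1.703] [[-0.99   0.138 -0.001]
 [ 0.138  0.99   0.   ]
 [ 0.001  0.    -1.   ]]
```

```bash
python3 -m inch '[-0.06,0,0,-0.03,0.06, -0.06,0,0,0,0.06, -0.06,0,0,0,0.06, -0.06,0,0,0,0.06, -0.06,0,0,0,0.06, -0.06,0,0,0,0.06, -0.06,0,0,0,0.06, -0.06,0,0,0,0.06]'; python3 -c "
from h import *
s=get_state();print(s['qpos'].round(3),s['ee_rot'].round(3))"
```

```text
time_s: 3.1
ee_pos: [959.5, -125.5, 384.5]
ee_rot: [[-0.992, 0.108, 0.064], [0.107, 0.994, -0.008], [-0.064, -0.001, -0.998]]
ft_force: [0.1, 0.2, -0.3]
gripper_width: 0.701
grip_force: 0.0
[-0.208  1.022  0.059  0.006  1.997 -1.669] [[-0.992  0.108  0.064]
 [ 0.107  0.994 -0.008]
 [-0.064 -0.001 -0.998]]
```

Tilt appears at the reach limit (z has begun to lean forward), so I keep pushing to see if it is kept and grows.

```bash
python3 -m inch '[-0.06,0,0,0.03,0.06, -0.06,0,0,0.03,0.06, -0.06,0,0,0,0.06, -0.06,0,0,0,0.06]'; python3 -c "
from h import *
s=get_state();print(s['qpos'].round(3),s['ee_rot'].round(3))"
```

```text
time_s: 3.6
ee_pos: [1017.3, -136.6, 345.9]
ee_rot: [[-0.964, 0.166, 0.206], [0.164, 0.986, -0.027], [-0.208, 0.008, -0.978]]
ft_force: [-0.7, -0.9, 0.1]
gripper_width: 0.7
grip_force: 0.0
[-0.21   1.069  0.057  0.017  1.807 -1.608] [[-0.964  0.166  0.206]
 [ 0.164  0.986 -0.027]
 [-0.208  0.008 -0.978]]
```

```bash
python3 -m inch '[-0.06,0,-0.01,0,0.06, -0.06,0,-0.01,0,0.06, -0.06,0,-0.01,0,0.06, -0.06,0,-0.01,0,0.06, -0.06,0,-0.01,0,0.06, -0.06,0,-0.01,0,0.06, -0.06,0,-0.01,0,0.06, -0.06,0,-0.01,0,0.06]'; python3 -c "
from h import *
s=get_state();print(s['qpos'].round(3),s['ee_rot'].round(3))"
```

```text
time_s: 4.6
ee_pos: [1069.9, -157.3, 428.1]
ee_rot: [[-0.861, 0.164, 0.481], [0.15, 0.986, -0.066], [-0.485, 0.015, -0.874]]
ft_force: [-0.0, 0.1, -0.9]
gripper_width: 0.702
grip_force: 0.0
[-0.226  1.014  0.056  0.043  1.567 -1.617] [[-0.861  0.164  0.481]
 [ 0.15   0.986 -0.066]
 [-0.485  0.015 -0.874]]
```

```bash
python3 -m inch '[-0.06,0,0,0,0.06, -0.06,0,0,0,0.06, -0.06,0,0,0,0.06, -0.06,0,0,0,0.06, -0.06,0,0,0,0.06, -0.06,0,0,0,0.06]'; python3 -c "
from h import *
s=get_state();print(s['qpos'].round(3),s['ee_rot'].round(3))"
```

```text
time_s: 5.35
ee_pos: [1098.7, -168.7, 500.9]
ee_rot: [[-0.74, 0.161, 0.653], [0.133, 0.987, -0.093], [-0.66, 0.018, -0.751]]
ft_force: [-0.1, 0.2, 0.6]
gripper_width: 0.705
grip_force: 0.0
[-0.235  0.973  0.056  0.063  1.395 -1.624] [[-0.74   0.161  0.653]
 [ 0.133  0.987 -0.093]
 [-0.66   0.018 -0.751]]
```

Tilt of 41° is held, headed along the locker's depth. Now over the key.

```bash
cat >> h.py <<'E'
def go(*T):
    s=get_state(); p=np.array(s['ee_pos']); R=np.array(s['ee_rot']); print('at',p.round(1),'q',np.round(s['qpos'],2),'tilt/az z',np.degrees(np.arccos(-R[2,2])).round(1),np.degrees(np.arctan2(R[1,2],R[0,2])).round(1),'y az',np.degrees(np.arctan2(R[1,1],R[0,1])).round(1),'yz',R[2,1].round(3))
    for t in T:
        d=R.T@(np.array(t,float)-p); n=int(np.ceil(np.linalg.norm(d)/60)); print(t,'tool mm',d.round(1),'n',n,'per row m',(d/n/1000).round(4)); p=np.array(t,float)
E
python3 -m inch '[0.048,0.025,-0.01,0,0.045, 0.048,0.025,-0.01,0,0.045, 0.048,0.025,-0.01,0,0.045, 0.048,0.025,-0.01,0,0.045, 0.048,0.025,-0.01,0,0.045, 0.048,0.025,-0.01,0,0.045, 0.048,0.025,-0.01,0,0.045, 0.048,0.025,-0.01,0,0.045, 0.048,0.025,-0.01,0,0.045, 0.048,0.025,-0.01,0,0.045, 0.048,0.025,-0.01,0,0.045, 0.048,0.025,-0.01,0,0.045]'; python3 -c "
from h import *
go((498,342.5,90),(498,342.5,12))"
```

```text
time_s: 6.85
ee_pos: [665.1, 200.6, 232.5]
ee_rot: [[-0.739, 0.162, 0.654], [0.135, 0.987, -0.091], [-0.66, 0.021, -0.751]]
ft_force: [0.5, 0.7, -0.4]
gripper_width: 0.526
grip_force: 0.0
at [665.1 200.6 232.5] q [ 0.3  -0.12  1.89 -0.43  0.74 -0.88] tilt/az z 41.3 -8.0 y az 80.7 yz 0.021
(498, 342.5, 90) tool mm [236.7 110.  -15.2] n 5 per row m [ 0.0473  0.022  -0.003 ]
(498, 342.5, 12) tool mm [51.5 -1.6 58.6] n 2 per row m [ 0.0257 -0.0008  0.0293]
```

```bash
python3 -m inch '[0.047,0.022,-0.003,0,0.045, 0.047,0.022,-0.003,0,0.045, 0.047,0.022,-0.003,0,0.045, 0.047,0.022,-0.003,0,0.045, 0.047,0.022,-0.003,0,0.045, 0,0,0,0,0.045]'; python3 - <<'E'
from h import *
go((498,342.5,12))
a=save('top','t1',(140,150,270,250),4)
E
```

```text
time_s: 7.6
ee_pos: [497.0, 342.1, 87.8]
ee_rot: [[-0.744, 0.158, 0.649], [0.13, 0.987, -0.091], [-0.656, 0.017, -0.755]]
ft_force: [0.0, -0.4, -0.1]
gripper_width: 0.527
grip_force: 0.0
at [497.  342.1  87.8] q [ 0.71 -0.04  2.09 -0.81  0.75 -0.19] tilt/az z 41.0 -8.0 y az 80.9 yz 0.017
(498, 342.5, 12) tool mm [49.  -0.7 57.9] n 2 per row m [ 0.0245 -0.0003  0.0289]
```

View pics/t1.png

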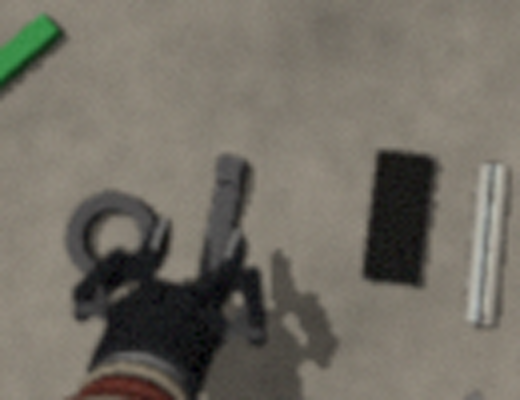

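The crop shows the fingers over the key, tips at (160,235) and (240,240), key at (215,240). The collar (centre (118,232), right edge 168) stands close to the left finger, so I'll narrow the jaw and grasp a bit toward the tail.

```bash
python3 - <<'E'
from h import *
c=onz('top',[(118/4+140-.4,232/4+150-.4)],28)[0];print(c)
u=np.array([np.cos(np.radians(-11.4)),np.sin(np.radians(-11.4))]);w=np.array([-u[1],u[0]])
d=c[:2]-np.array([498,342.5]);print('along',d@u,'across',d@w)
t=np.array([498,342.5])-14*u
go((t[0],t[1],45),(t[0],t[1],12))
E
```

```text
[501.29683417 420.94097483  28.        ]
along -12.272642956436409 across 77.54507000850805
at [498.9 341.9  89.9] q [ 0.71 -0.05  2.09 -0.81  0.75 -0.19] tilt/az z 41.1 -7.9 y az 80.8 yz 0.018
(np.float64(484.27620355529587), np.float64(345.2672027653078), 45) tool mm [40.8  0.1 24. ] n 1 per row m [0.0408 0.0001 0.024 ]
(np.float64(484.27620355529587), np.float64(345.2672027653078), 12) tool mm [21.7 -0.6 24.9] n 1 per row m [ 0.0217 -0.0006  0.0249]
```

```bash
python3 -m inch '[0.02,0,0.012,0.03,0.034, 0.021,0,0.012,0.02,0.034, 0.01,0,0.012,0,0.034, 0.011,0,0.011,0,0.034, 0,0,0,0,0.034, 0,0,0,0,0.015, 0,0,0,0,0.015, 0,0,0,0,0.015, 0,0,0,0,0.015]' 80; python3 -c "
from h import *
go((484,345,130))"
```

```text
time_s: 8.78
ee_pos: [486.3, 346.9, 16.3]
ee_rot: [[-0.73, 0.199, 0.654], [0.184, 0.979, -0.093], [-0.658, 0.052, -0.751]]
ft_force: [2.9, -3.7, 5.8]
gripper_width: 0.206
grip_force: 78.7
at [486.3 346.9  16.3] q [ 0.73  0.09  2.11 -0.96  0.67  0.08] tilt/az z 41.3 -8.1 y az 78.5 yz 0.052
(484, 345, 130) tool mm [-73.5   3.6 -86.8] n 2 per row m [-0.0368  0.0018 -0.0434]
```

Key gripped. Before carrying it close to the base I check the reach with a quick fit of the arm's geometry to the poses seen so far.

```bash
cat >> h.py <<'E'
from scipy.optimize import least_squares
from scipy.spatial.transform import Rotation as Ro
def fk(q,g):
    a,h,L1,L2,ph,Lt,b,c6=g; Z=lambda t:Ro.from_euler('z',t); Y=lambda t:Ro.from_euler('y',t)
    A=Z(q[0])*Y(q[1]); B=A*Y(q[2]); W=B*Y(np.pi/2+0) # forearm frame
    p=Z(q[0]).apply([a,b,h])+A.apply([0,0,L1])+B.apply([L2*np.sin(ph),0,L2*np.cos(ph)])
    T=B*Z(q[3])*Y(q[4]); return p+T.apply([0,0,Lt]),T*Z(q[5]+c6)
DATA=[([1.114,.0533,1.614,0,1.476,-.119],(206.9,589.2,230.2)),([-.27,-.044,1.377,0,1.809,-1.703],(594.6,-87.6,434.9)),
([-.208,1.022,.059,.006,1.997,-1.669],(959.5,-125.5,384.5)),([-.21,1.069,.057,.017,1.807,-1.608],(1017.3,-136.6,345.9)),
([-.226,1.014,.056,.043,1.567,-1.617],(1069.9,-157.3,428.1)),([-.235,.973,.056,.063,1.395,-1.624],(1098.7,-168.7,500.9)),
([.3,-.12,1.89,-.43,.74,-.88],(665.1,200.6,232.5)),([.71,-.045,2.09,-.81,.75,-.19],(498,342,88.9)),([.73,.09,2.11,-.96,.67,.08],(486.3,346.9,16.3))]
def fit():
    f=lambda g:np.concatenate([fk(q,np.r_[g,0])[0]-p for q,p in DATA])
    s=least_squares(f,[0,400,500,500,0,250,70],x_scale=[50,100,100,100,.1,100,50]); return np.r_[s.x,0],s.fun
def ik(g,p,z,y,q0):
    lo=[-3.01,-1.01,.06,-1.02,.09,-3.14];hi=[3.01,2.22,2.58,4.17,2.62,3.14]
    y=np.array(y)-np.dot(y,z)*np.array(z)
    def f(q):
        P,T=fk(q,g); M=T.as_matrix(); return np.r_[P-p,300*(M[:,2]-z)]
    s=least_squares(f,np.clip(q0,np.array(lo)+1e-3,np.array(hi)-1e-3),bounds=(lo,hi)); return s.x,np.abs(s.fun).max()
E
python3 - <<'E'
from h import *
g,r=fit();print(g.round(2),np.abs(r).max(), r.reshape(-1,3).round(0).tolist())
z=np.array([.653,-.093,-.751]);z/=np.linalg.norm(z)
q=DATA[-1][0]
for p in [(484,345,130),(500,150,130),(500,0,130),(451,-114,130),(451,-114,42),(480,-119,42),(628,-144,25),(628,-144,42),(600,-280,42),(430,-250,42),(480,134,15)]:
    s,e=ik(g,p,z,None or [.16,.98,0],q); print(p,s.round(2),round(e,1))
E
```

```text
[-1.6200e+00  2.3726e+02  4.2622e+02  6.1928e+02  1.6000e-01  2.7847e+02
  7.4050e+01  0.0000e+00] 4.128601008395492 [[0.0, 0.0, -1.0], [0.0, -0.0, -0.0], [0.0, 0.0, -0.0], [0.0, 0.0, -0.0], [-0.0, -0.0, -0.0], [-0.0, -0.0, -0.0], [1.0, 1.0, 4.0], [-1.0, 2.0, -1.0], [0.0, -2.0, -1.0]]
(484, 345, 130) [ 0.73 -0.13  2.09 -0.76  0.83  1.03] 0.0
(500, 150, 130) [ 0.3  -0.48  2.36 -0.48  0.65  2.03] 0.0
(500, 0, 130) [-0.15 -0.66  2.46  0.01  0.62 -2.12] 0.0
(451, -114, 130) [-0.58 -0.84  2.55  0.4   0.8  -3.07] 0.0
(451, -114, 42) [-0.58 -0.59  2.58  0.55  0.56  1.6 ] 4.4
(480, -119, 42) [-0.54 -0.48  2.52  0.58  0.49  2.19] 0.0
(628, -144, 25) [-0.42  0.02  2.15  0.62  0.32 -1.36] 0.0
(628, -144, 42) [-0.42 -0.01  2.15  0.56  0.35 -1.1 ] 0.0
(600, -280, 42) [-0.7   0.05  2.09  0.81  0.5  -0.71] 0.0
(430, -250, 42) [-0.96 -0.39  2.46  0.83  0.71 -2.97] 0.0
(480, 134, 15) [ 0.27 -0.29  2.45 -0.75  0.4   0.73] 0.0
```

```bash
cat >> h.py <<'E'
def ikf(g,p,R,q0):
    lo=np.array([-3.01,-1.01,.06,-1.02,.09,-3.14]);hi=np.array([3.01,2.22,2.58,4.17,2.62,3.14])
    f=lambda q:(lambda F:np.r_[F[0]-p,300*(F[1].inv()*Ro.from_matrix(R)).as_rotvec()])(fk(q,g))
    s=least_squares(f,np.clip(q0,lo+1e-3,hi-1e-3),bounds=(lo,hi)); return s.x,np.abs(s.fun).max()
def geo():
    g,_=fit(); s=get_state(); T=fk(s['qpos'],g)[1]
    v=(T.inv()*Ro.from_matrix(s['ee_rot'])).as_rotvec(); g[7]=v[2]; print('c6',v.round(3)); return g
Lc=np.array([627,-213.]);La=np.radians(-9.4);U=np.array([np.cos(La),np.sin(La)]);Wv=np.array([-U[1],U[0]])
def lk(x,y,z): return np.r_[Lc+x*U+y*Wv,z]
E
python3 - <<'E'
from h import *
g=geo();s=get_state();q=np.array(s['qpos'])
R=np.array(s['ee_rot'])@Ro.from_euler('z',-.05).as_matrix()
for p in [(484,345,130),(500,150,130),(500,0,130),lk(-178,68.5,130),lk(-178,68.5,50),lk(-165,68.5,50),lk(-10,68.5,42),lk(-10,68.5,24)]:
    x,e=ikf(g,np.array(p),R,q);print(np.round(p,1),x.round(2),round(e,1));q=x
go((486,346,110),(500,120,120),lk(-178,68.5,130),lk(-178,68.5,50),lk(-10,68.5,42),lk(-10,68.5,26))
E
```

```text
c6 [-0.    -0.     1.571]
[484 345 130] [ 0.73 -0.13  2.09 -0.76  0.83 -0.24] 0.0
[500 150 130] [ 0.3  -0.48  2.36 -0.48  0.65 -0.81] 0.0
[500   0 130] [-0.15 -0.66  2.46  0.01  0.62 -1.56] 0.0
[ 462.6 -116.3  130. ] [-0.57 -0.78  2.52  0.41  0.76 -2.17] 0.0
[ 462.6 -116.3   50. ] [-0.57 -0.58  2.57  0.55  0.55 -2.35] 0.0
[ 475.4 -118.5   50. ] [-0.55 -0.52  2.53  0.56  0.52 -2.35] 0.0
[ 628.3 -143.8   42. ] [-0.42 -0.01  2.15  0.56  0.35 -2.29] 0.0
[ 628.3 -143.8   24. ] [-0.42  0.03  2.15  0.63  0.31 -2.36] 0.0
at [486.3 346.9  16.3] q [ 0.73  0.09  2.11 -0.96  0.67  0.08] tilt/az z 41.3 -8.1 y az 78.5 yz 0.052
(486, 346, 110) tool mm [-61.7   3.9 -70.5] n 2 per row m [-0.0308  0.002  -0.0353]
(500, 120, 120) tool mm [ -58.3 -217.9   22.6] n 4 per row m [-0.0146 -0.0545  0.0057]
[ 462.57798365 -116.34778565  130.        ] tool mm [ -22.7 -238.2  -10. ] n 4 per row m [-0.0057 -0.0596 -0.0025]
[ 462.57798365 -116.34778565   50.        ] tool mm [52.7 -4.2 60.1] n 2 per row m [ 0.0263 -0.0021  0.03  ]
[ 628.3221068  -143.78654731   42.        ] tool mm [-120.8    5.7  116.9] n 3 per row m [-0.0403  0.0019  0.039 ]
[ 628.3221068  -143.78654731   26.        ] tool mm [10.5 -0.8 12. ] n 1 per row m [ 0.0105 -0.0008  0.012 ]
```

```bash
python3 -m inch '[-0.015,0.001,-0.018,0,0.01, -0.031,0.002,-0.035,0,0.01, -0.016,0.001,-0.018,-0.05,0.01, -0.012,-0.054,0.004,0,0.01, -0.012,-0.054,0.004,0,0.01, -0.012,-0.054,0.004,0,0.01, -0.012,-0.054,0.004,0,0.01, -0.003,-0.059,-0.004,0,0.01, -0.003,-0.059,-0.004,0,0.01, -0.003,-0.059,-0.004,0,0.01, -0.003,-0.059,-0.004,0,0.01]'; python3 - <<'E'
from h import *
go(lk(-178,68.5,60),lk(-10,68.5,44),lk(-10,68.5,26))
save('top','t2',(200,90,460,290),3)
E
```

```text
time_s: 10.15
ee_pos: [458.5, -84.4, 134.4]
ee_rot: [[-0.748, 0.163, 0.644], [0.137, 0.986, -0.091], [-0.65, 0.02, -0.76]]
ft_force: [0.3, -0.3, -6.2]
gripper_width: 0.202
grip_force: 79.6
at [458.5 -84.4 134.4] q [-0.47 -0.84  2.54  0.31  0.78 -2.02] tilt/az z 40.5 -8.1 y az 80.6 yz 0.02
[ 462.57798365 -116.34778565   60.        ] tool mm [ 41.  -32.3  62.1] n 2 per row m [ 0.0205 -0.0161  0.031 ]
[ 628.3221068  -143.78654731   44.        ] tool mm [-117.3   -0.3  121.3] n 3 per row m [-0.0391 -0.0001  0.0404]
[ 628.3221068  -143.78654731   26.        ] tool mm [11.7 -0.4 13.7] n 1 per row m [ 0.0117 -0.0004  0.0137]
```

View pics/t2.png

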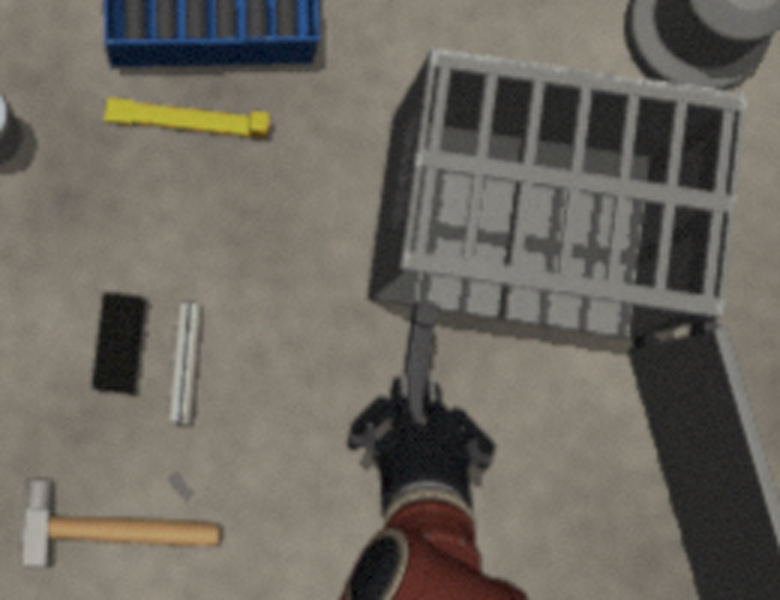

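Key held straight, head at (425,312), just left of the target compartment line and outside the front edge. Move over, down, then in.

```bash
python3 -m inch '[0,-0.032,0,0,0.01, 0.0205,0,0.031,0,0.01, 0.0205,0,0.031,0,0.01, 0,0,0,0,0.01]'; python3 - <<'E'
from h import *
go(lk(-178,68.5,50),lk(-10,68.5,44),lk(-10,68.5,26))
E
```

```text
time_s: 10.7
ee_pos: [460.3, -113.1, 55.2]
ee_rot: [[-0.754, 0.165, 0.636], [0.142, 0.986, -0.087], [-0.642, 0.024, -0.767]]
ft_force: [-0.3, 0.1, -4.7]
gripper_width: 0.207
grip_force: 80.1
at [ 460.3 -113.1   55.2] q [-0.56 -0.6   2.56  0.49  0.59 -2.29] tilt/az z 39.9 -7.8 y az 80.5 yz 0.024
[ 462.57798365 -116.34778565   50.        ] tool mm [ 1.2 -3.   5.7] n 1 per row m [ 0.0012 -0.003   0.0057]
[ 628.3221068  -143.78654731   44.        ] tool mm [-1.250e+02  1.000e-01  1.124e+02] n 3 per row m [-0.0417  0.      0.0375]
[ 628.3221068  -143.78654731   26.        ] tool mm [11.5 -0.4 13.8] n 1 per row m [ 0.0115 -0.0004  0.0138]
```

```bash
python3 -m inch '[0,-0.003,0.005,0,0.01, -0.025,0,0.0225,0,0.01, -0.025,0,0.0225,0,0.01, -0.025,0,0.0225,0,0.01, -0.025,0,0.0225,0,0.01, -0.025,0,0.0225,0,0.01, 0,0,0,0,0.01]'; python3 - <<'E'
from h import *
go(lk(-10,68.5,44),lk(-10,68.5,26))
im=snapshot('top');s=snapshot('scene')
a=cv2.resize(im[95:225,310:460],None,fx=2.6,fy=2.6,interpolation=2)[:330];b=cv2.resize(s[120:247,80:230],None,fx=2.6,fy=2.6,interpolation=2)[:330]
cv2.imwrite('pics/t3.png',np.hstack([a,b])[:,:,::-1])
E
```

```text
time_s: 11.58
ee_pos: [636.0, -147.9, 57.8]
ee_rot: [[-0.743, 0.164, 0.648], [0.136, 0.986, -0.094], [-0.655, 0.018, -0.755]]
ft_force: [-0.3, -0.0, -4.3]
gripper_width: 0.205
grip_force: 80.4
at [ 636.  -147.9   57.8] q [-0.42 -0.02  2.13  0.5   0.38 -2.22] tilt/az z 40.9 -8.3 y az 80.5 yz 0.018
[ 628.3221068  -143.78654731   44.        ] tool mm [15.3  2.5  5.1] n 1 per row m [0.0153 0.0025 0.0051]
[ 628.3221068  -143.78654731   26.        ] tool mm [11.8 -0.3 13.6] n 1 per row m [ 0.0118 -0.0003  0.0136]
```

View pics/t3.png

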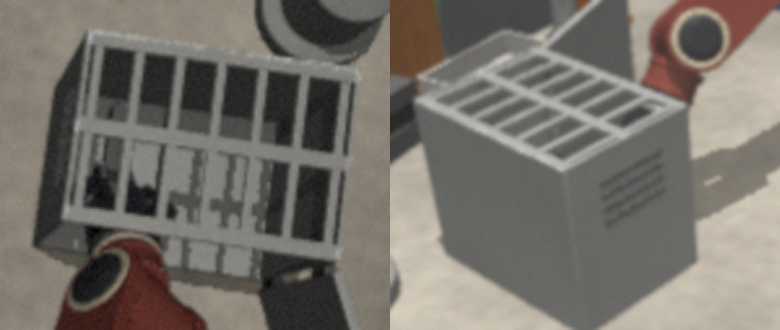

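The key is inside the left compartment under the grid (crop (113,150)), wrist clear of the roof. Lowering gently.

```bash
python3 -m inch '[0.015,0.0025,0.005,0,0.01, 0.006,0,0.007,0,0.01, 0.005,0,0.006,0,0.01, 0,0,0,0,0.01]'; python3 -m inch '[0.0013,0,0.0015,0,0.01, 0,0,0,0,0.01]'; python3 -m inch '[0.0013,0,0.0015,0,0.01, 0,0,0,0,0.01]'
```

```text
time_s: 12.18
ee_pos: [626.1, -143.4, 25.1]
ee_rot: [[-0.745, 0.166, 0.646], [0.137, 0.986, -0.095], [-0.653, 0.018, -0.757]]
ft_force: [-0.7, -0.3, -2.5]
gripper_width: 0.211
grip_force: 80.3
time_s: 12.42
ee_pos: [627.1, -143.7, 24.4]
ee_rot: [[-0.743, 0.166, 0.648], [0.137, 0.986, -0.096], [-0.655, 0.018, -0.756]]
ft_force: [-0.5, 0.3, 2.1]
gripper_width: 0.204
grip_force: 80.8
time_s: 12.68
ee_pos: [628.4, -144.1, 24.4]
ee_rot: [[-0.741, 0.166, 0.65], [0.136, 0.986, -0.096], [-0.657, 0.017, -0.754]]
ft_force: [-6.9, 2.0, 8.9]
gripper_width: 0.204
grip_force: 82.1
```

```bash
python3 -m inch '[0,0,0,0,0.045, 0,0,0,0,0.045, 0,0,0,0,0.045, 0,0,-0.02,0,0.045, 0,0,-0.03,0,0.045, 0,0,-0.04,0,0.045, 0.03,0,-0.04,0,0.045, 0.03,0,-0.04,0,0.045, 0,0,0,0,0.04]'; python3 - <<'E'
from h import *
im=snapshot('top')
cv2.imwrite('pics/t4.png',cv2.resize(im[110:225,320:460],None,fx=4.5,fy=4.5,interpolation=2)[:,:,::-1])
pu=np.array([np.cos(np.radians(-5)),np.sin(np.radians(-5))]); t=np.array([488,134])-8*pu
g=geo();s=get_state();q=np.array(s['qpos'])
for p in [(t[0],t[1],150),(t[0],t[1],60),(t[0],t[1],12)]:
    x,e=ikf(g,np.array(p),np.array(s['ee_rot']),q);print(np.round(p,1),x.round(2),round(e,1));q=x
go((440,-60,150),(t[0],t[1],100),(t[0],t[1],12))
E
```

```text
time_s: 13.8
ee_pos: [471.0, -119.0, 112.9]
ee_rot: [[-0.741, 0.166, 0.651], [0.135, 0.986, -0.098], [-0.658, 0.015, -0.753]]
ft_force: [0.3, -0.5, 0.4]
gripper_width: 0.468
grip_force: 0.0
c6 [-0.    -0.     1.571]
[480.  134.7 150. ] [ 0.28 -0.6   2.4  -0.42  0.72 -0.89] 0.0
[480.  134.7  60. ] [ 0.28 -0.42  2.44 -0.58  0.52 -0.7 ] 0.0
[480.  134.7  12. ] [ 0.28 -0.28  2.45 -0.76  0.4  -0.5 ] 0.0
at [ 471.9 -119.3  112.4] q [-0.55 -0.69  2.51  0.42  0.69 -2.19] tilt/az z 41.0 -8.5 y az 80.4 yz 0.016
(440, -60, 150) tool mm [  7.   53.8 -54.9] n 2 per row m [ 0.0035  0.0269 -0.0274]
(np.float64(480.030442415266), np.float64(134.69724594198127), 100) tool mm [ 29.6 197.8  44.8] n 4 per row m [0.0074 0.0495 0.0112]
(np.float64(480.030442415266), np.float64(134.69724594198127), 12) tool mm [57.8 -1.4 66.4] n 2 per row m [ 0.0289 -0.0007  0.0332]
```

View pics/t4.png

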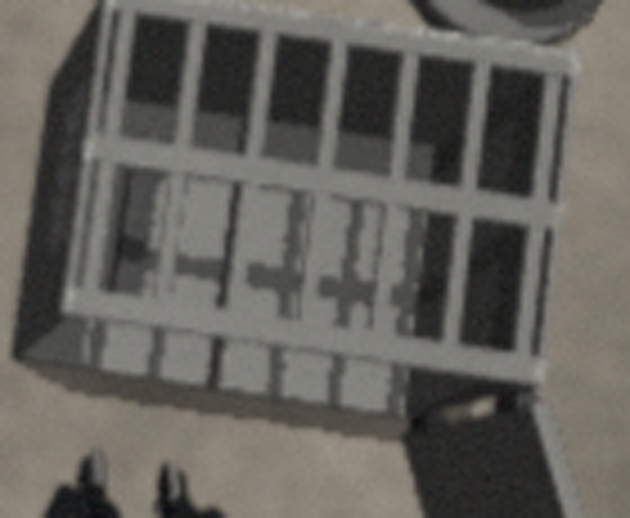

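A dark bar lies in the left compartment at crop (118–150, 170–290), tail clear of the front strip. I check it against the projected expectation numerically, then go on.

```bash
python3 - <<'E'
from h import *
f=lambda *p:((px('top',[lk(*p)])[0]-[320,110]+.4)*4.5).round(0)
for n,p in dict(tail=(-57,68.5,32),head=(67,68.5,42),div_f=(-95,0,38),div_b=(95,0,38),wall_f=(-95,135,8),wall_b=(95,135,8),sillR=(-98,-135,14),sillL=(-98,135,14),sill0=(-98,0,14)).items(): print(n,f(*p))
E
```

```text
tail [128. 310.]
head [154. 132.]
div_f [223. 378.]
div_b [256. 109.]
wall_f [ 21. 354.]
wall_b [56. 92.]
sillR [408. 414.]
sillL [ 21. 358.]
sill0 [214. 386.]
```

```bash
python3 -m inch '[0.0035,0.027,-0.027,0,0.04, 0.0035,0.027,-0.027,0,0.04, 0.007,0.05,0.011,0,0.04, 0.007,0.05,0.011,0,0.04, 0.007,0.05,0.011,0,0.04, 0.007,0.05,0.011,-0.04,0.04, 0,0,0,0,0.04]'; python3 - <<'E'
from h import *
im=save('top','t5',(210,160,310,260),6)
go((480,134.7,60),(480,134.7,12))
E
```

```text
time_s: 14.72
ee_pos: [480.6, 137.9, 96.5]
ee_rot: [[-0.759, 0.128, 0.638], [0.091, 0.992, -0.091], [-0.644, -0.011, -0.765]]
ft_force: [0.1, -0.8, -0.6]
gripper_width: 0.469
grip_force: 0.0
at [481.  136.1  97.8] q [ 0.27 -0.5   2.42 -0.47  0.61 -0.86] tilt/az z 40.3 -8.2 y az 82.5 yz -0.01
(480, 134.7, 60) tool mm [25.  -1.1 28.3] n 1 per row m [ 0.025  -0.0011  0.0283]
(480, 134.7, 12) tool mm [31.   0.5 36.6] n 1 per row m [0.031  0.0005 0.0366]
```

View pics/t5.png

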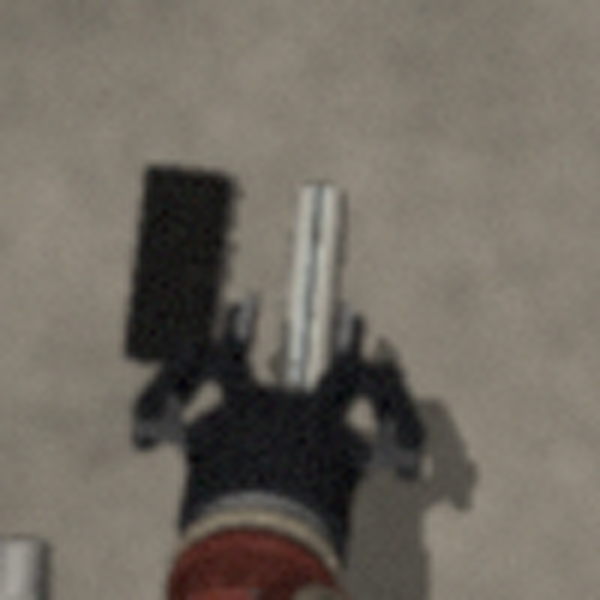

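```bash
python3 - <<'E'
from h import *
s=get_state();p=np.array(s['ee_pos']);R=np.array(s['ee_rot']);j=s['gripper_width']*85.4/2
f=lambda P:((px('top',[P])[0]-[210,160]+.4)*6).round(0)
print('tcp',f(p),'L',f(p+R[:,1]*j),'R',f(p-R[:,1]*j),'back5',f(p-R[:,2]*10+R[:,1]*j),f(p-R[:,2]*10-R[:,1]*j))
for x in (440,480,540): print(x,f((x,134.0-(x-488)*.0875,26)))
print('slot pts z26',onz('top',[(210+318/6-.4,160+185/6-.4),(210+297/6-.4,160+385/6-.4)],26)[:,:2].round(1))
print('block R edge z36',onz('top',[(210+236/6-.4,160+180/6-.4),(210+216/6-.4,160+360/6-.4)],36)[:,:2].round(1))
E
```

```text
tcp [306. 309.] L [266. 305.] R [347. 314.] back5 [263. 317.] [345. 326.]
440 [306. 398.]
480 [311. 320.]
540 [319. 204.]
slot pts z26 [[550.1 130.1]
 [446.6 142.5]]
block R edge z36 [[552.3 172.2]
 [459.7 183.6]]
```

```bash
python3 - <<'E'
from h import *
go((471,135.5,45),(471,135.5,10))
E
```

```text
at [481.  136.1  97.8] q [ 0.27 -0.5   2.42 -0.47  0.61 -0.86] tilt/az z 40.3 -8.2 y az 82.5 yz -0.01
(471, 135.5, 45) tool mm [41.6 -1.4 33.9] n 1 per row m [ 0.0416 -0.0014  0.0339]
(471, 135.5, 10) tool mm [22.6  0.4 26.7] n 1 per row m [0.0226 0.0004 0.0267]
```

```bash
python3 -m inch '[0.021,-0.001,0.017,0,0.037, 0.021,0,0.017,0,0.037, 0.011,0,0.013,0,0.037, 0.008,0,0.009,0,0.037, 0,0,0,0,0.037]'; python3 -c "
from h import *
go((471,135.5,10))"
```

```text
time_s: 15.4
ee_pos: [471.3, 132.0, 17.6]
ee_rot: [[-0.754, 0.139, 0.642], [0.1, 0.99, -0.097], [-0.65, -0.009, -0.76]]
ft_force: [-0.1, -0.6, -0.4]
gripper_width: 0.434
grip_force: 0.0
at [471.3 132.   17.6] q [ 0.27 -0.32  2.47 -0.7   0.43 -0.6 ] tilt/az z 40.5 -8.6 y az 82.0 yz -0.009
(471, 135.5, 10) tool mm [5.5 3.5 5.2] n 1 per row m [0.0055 0.0035 0.0052]
```

```bash
python3 -m inch '[0.0045,0.003,0.005,0,0.037, 0,0,0,0,0.037, 0,0,0,0,0.02, 0,0,0,0,0.015, 0,0,0,0,0.015, 0,0,0,0,0.015]' 60; python3 -c "
from h import *
go((471,135.5,120),(460,0,130),lk(-190,-68.5,130))"
```

```text
time_s: 16.15
ee_pos: [472.6, 136.3, 12.9]
ee_rot: [[-0.751, 0.137, 0.646], [0.098, 0.991, -0.095], [-0.653, -0.008, -0.758]]
ft_force: [-0.9, -3.5, 6.1]
gripper_width: 0.272
grip_force: 59.1
at [472.6 136.3  12.9] q [ 0.28 -0.3   2.46 -0.74  0.41 -0.55] tilt/az z 40.7 -8.4 y az 82.2 yz -0.008
(471, 135.5, 120) tool mm [-68.8  -1.8 -82. ] n 2 per row m [-0.0344 -0.0009 -0.041 ]
(460, 0, 130) tool mm [ -11.6 -135.8   -1.8] n 3 per row m [-0.0039 -0.0453 -0.0006]
[ 428.36346088 -249.54826024  130.        ] tool mm [  -0.8 -251.5    3.3] n 5 per row m [-0.0002 -0.0503  0.0007]
```

```bash
python3 -m inch '[-0.017,0,-0.02,0,0.01, -0.035,0,-0.041,0,0.01, -0.017,0,-0.02,0,0.01, -0.004,-0.045,0,0,0.01, -0.004,-0.045,0,0,0.01, -0.004,-0.045,0,0,0.01, 0,-0.05,0,0.03,0.01, 0,-0.05,0,0,0.01, 0,-0.05,0,0,0.01, 0,-0.05,0,0,0.01, 0,-0.05,0,0,0.01, 0,0,0,0,0.01]'; python3 - <<'E'
from h import *
go(lk(-188,-68.5,60),lk(-20,-68.5,42),lk(-20,-68.5,24))
save('top','t6',(300,90,460,290),3)
g=geo();s=get_state();q=np.array(s['qpos'])
for p in (lk(-188,-68.5,60),lk(-188,-68.5,45),lk(-20,-68.5,42),lk(-20,-68.5,20)):
    x,e=ikf(g,p,np.array(s['ee_rot']),q);print(x.round(2),round(e,1));q=x
E
```

```text
time_s: 17.65
ee_pos: [421.9, -247.4, 123.7]
ee_rot: [[-0.749, 0.165, 0.642], [0.134, 0.986, -0.097], [-0.649, 0.014, -0.761]]
ft_force: [0.4, 0.9, -3.3]
gripper_width: 0.265
grip_force: 59.7
at [ 421.9 -247.4  123.7] q [-0.97 -0.61  2.45  0.65  0.89 -2.68] tilt/az z 40.5 -8.6 y az 80.5 yz 0.014
[ 430.3366052  -249.87491217   60.        ] tool mm [34.7 -2.  54.1] n 2 per row m [ 0.0174 -0.001   0.0271]
[ 596.08072835 -277.31367383   42.        ] tool mm [-116.1    0.   122.8] n 3 per row m [-0.0387  0.      0.0409]
[ 596.08072835 -277.31367383   24.        ] tool mm [11.7 -0.2 13.7] n 1 per row m [ 0.0117 -0.0002  0.0137]
c6 [ 0.    -0.     1.571]
[-0.95 -0.43  2.45  0.76  0.74 -2.83] 0.0
[-0.95 -0.39  2.46  0.8   0.71 -2.87] 0.0
[-0.69  0.04  2.09  0.77  0.51 -2.69] 0.0
[-0.69  0.09  2.09  0.84  0.47 -2.76] 0.0
```

View pics/t6.png

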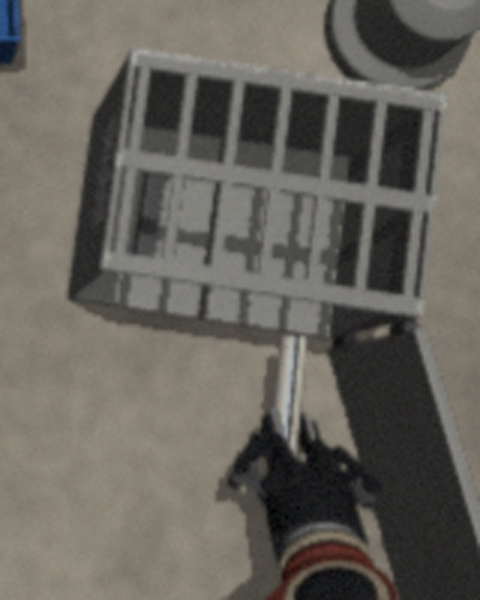

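The pin is held straight, its front end at crop (292,338), just before the right compartment's opening, with the door clear to the right. Insert and lower.

```bash
python3 -m inch '[0.017,-0.001,0.027,0,0.01, 0.017,-0.001,0.027,0,0.01, 0,0,0,0,0.01, -0.023,0,0.0245,0,0.01, -0.023,0,0.0245,0,0.01, -0.023,0,0.0245,0,0.01, -0.023,0,0.0245,0,0.01, -0.023,0,0.0245,0,0.01, 0,0,0,0,0.01]'; python3 -c "
from h import *
go(lk(-20,-68.5,26))"
```

```text
time_s: 18.82
ee_pos: [600.2, -273.0, 46.5]
ee_rot: [[-0.747, 0.156, 0.647], [0.125, 0.988, -0.094], [-0.654, 0.011, -0.757]]
ft_force: [-0.1, -0.1, -2.2]
gripper_width: 0.267
grip_force: 59.6
at [ 600.2 -273.    46.5] q [-0.69  0.04  2.1   0.78  0.5  -2.69] tilt/az z 40.8 -8.2 y az 81.0 yz 0.011
[ 596.08072835 -277.31367383   26.        ] tool mm [16.  -5.1 13.3] n 1 per row m [ 0.016  -0.0051  0.0133]
```

```bash
python3 -m inch '[0.007,-0.003,0.006,0,0.01, 0.008,-0.001,0.007,0,0.01, 0,0,0,0,0.01]'; python3 -m inch '[0.0013,0,0.0015,0,0.01, 0,0,0,0,0.01]'; python3 -m inch '[0.0013,0,0.0015,0,0.01, 0,0,0,0,0.01]'; python3 -m inch '[0.0013,0,0.0015,0,0.01, 0,0,0,0,0.01]'
```

```text
time_s: 19.2
ee_pos: [592.2, -275.9, 22.8]
ee_rot: [[-0.749, 0.159, 0.643], [0.13, 0.987, -0.093], [-0.649, 0.013, -0.76]]
ft_force: [-0.3, -0.2, -2.8]
gripper_width: 0.266
grip_force: 59.7
time_s: 19.45
ee_pos: [593.9, -277.0, 22.7]
ee_rot: [[-0.748, 0.159, 0.645], [0.128, 0.987, -0.095], [-0.652, 0.012, -0.759]]
ft_force: [-0.2, 0.6, -2.5]
gripper_width: 0.266
grip_force: 59.7
time_s: 19.7
ee_pos: [594.4, -277.3, 21.1]
ee_rot: [[-0.747, 0.159, 0.645], [0.128, 0.987, -0.095], [-0.652, 0.011, -0.758]]
ft_force: [-1.4, 0.8, 0.6]
gripper_width: 0.265
grip_force: 60.3
time_s: 19.95
ee_pos: [595.6, -278.0, 21.0]
ee_rot: [[-0.746, 0.159, 0.647], [0.127, 0.987, -0.096], [-0.654, 0.01, -0.756]]
ft_force: [-3.8, 3.1, 7.3]
gripper_width: 0.266
grip_force: 61.2
```

```bash
python3 -m inch '[0,0,0,0,0.05, 0,0,0,0,0.05, 0,0,0,0,0.05, 0,0,-0.02,0,0.05, 0,0,-0.03,0,0.05, 0,0,-0.04,0,0.05, 0.03,0,-0.04,0,0.05, 0.03,0,-0.04,0,0.05, 0,0.03,-0.02,0,0.02, 0,0.04,-0.02,0,0, 0,0,0,0,0]'; python3 - <<'E'
from h import *
im=snapshot('top');im0=cv2.imread('pics/raw_top0.png')[:,:,::-1]; cv2.imwrite('pics/raw_t7.png',im[:,:,::-1])
# difference from the start, inside the locker
d=np.abs(im.astype(int)-im0).sum(2)
for y,z,nm in ((68.5,30,'key'),(-68.5,32,'pin')):
    for x in range(-95,100,10):
        r=[]
        for yy in range(-40,41,8):
            u,v=px('top',[lk(x,y+yy,z)])[0].round().astype(int); r.append(d[v,u])
        print(nm,x,r)
go((300,-200,200))
E
```

```text
time_s: 21.32
ee_pos: [425.7, -179.6, 142.9]
ee_rot: [[-0.744, 0.157, 0.649], [0.122, 0.988, -0.098], [-0.657, 0.006, -0.754]]
ft_force: [-0.7, 0.4, -0.1]
gripper_width: 0.002
grip_force: 0.0
key -95 [np.int64(22), np.int64(25), np.int64(5), np.int64(18), np.int64(15), np.int64(18), np.int64(18), np.int64(20), np.int64(17), np.int64(19), np.int64(9)]
key -85 [np.int64(15), np.int64(15), np.int64(11), np.int64(13), np.int64(18), np.int64(18), np.int64(6), np.int64(5), np.int64(8), np.int64(10), np.int64(21)]
key -75 [np.int64(18), np.int64(12), np.int64(16), np.int64(18), np.int64(25), np.int64(8), np.int64(5), np.int64(14), np.int64(4), np.int64(20), np.int64(16)]
key -65 [np.int64(14), np.int64(7), np.int64(8), np.int64(3), np.int64(14), np.int64(9), np.int64(14), np.int64(8), np.int64(15), np.int64(10), np.int64(13)]
key -55 [np.int64(11), np.int64(22), np.int64(20), np.int64(21), np.int64(1), np.int64(26), np.int64(18), np.int64(15), np.int64(17), np.int64(9), np.int64(11)]
key -45 [np.int64(16), np.int64(11), np.int64(23), np.int64(19), np.int64(44), np.int64(72), np.int64(118), 
[... 4995 characters left out ...]
np.int64(12), np.int64(6), np.int64(5)]
pin 75 [np.int64(13), np.int64(10), np.int64(7), np.int64(13), np.int64(17), np.int64(3), np.int64(26), np.int64(19), np.int64(6), np.int64(2), np.int64(25)]
pin 85 [np.int64(4), np.int64(5), np.int64(17), np.int64(24), np.int64(16), np.int64(6), np.int64(6), np.int64(6), np.int64(5), np.int64(7), np.int64(11)]
pin 95 [np.int64(3), np.int64(7), np.int64(5), np.int64(15), np.int64(16), np.int64(6), np.int64(9), np.int64(7), np.int64(6), np.int64(16), np.int64(23)]
at [ 425.5 -180.2  141.5] q [-0.82 -0.83  2.53  0.54  0.92 -2.45] tilt/az z 40.9 -8.5 y az 80.9 yz 0.008
(300, -200, 200) tool mm [  52.8  -38.9 -123.6] n 3 per row m [ 0.0176 -0.013  -0.0412]
```

Both lie where aimed: key spans x −50..65 and pin −65..58 in the locker, parallel to its walls. Now plan the door push from behind, over its top edge.

```bash
cat >> h.py <<'E'
H=np.array([-106,-140.])
def dp(th,rho,off): return H+rho*np.array([-np.sin(th),np.cos(th)])-off*np.array([np.cos(th),np.sin(th)])
E
python3 - <<'E'
from h import *
g=geo();s=get_state();R=np.array(s['ee_rot'])
for rho in (140,190):
    q=np.array(s['qpos'])
    for th,off,z in ((1.98,45,310),(1.98,45,212),(1.98,25,212),(1.6,22,212),(1.2,20,212),(.8,18,212),(.4,16,212),(.1,14,212),(0,14,212)):
        p=lk(*dp(th,rho,off),z);x,e=ikf(g,p,R,q);print(rho,th,p.round(0),x.round(2),round(e,1));q=x
go((380,-150,310),lk(*dp(1.98,140,50),310),lk(*dp(1.98,140,50),212))
E
```

```text
c6 [-0.    -0.     1.571]
140 1.98 [ 375. -411.  310.] [-1.28 -0.45  2.03  0.66  1.28 -2.79] 0.0
140 1.98 [ 375. -411.  212.] [-1.28 -0.38  2.14  0.71  1.14 -2.91] 0.0
140 1.98 [ 370. -392.  212.] [-1.27 -0.43  2.18  0.7   1.15 -2.9 ] 0.0
140 1.6 [ 358. -337.  212.] [-1.26 -0.62  2.3   0.68  1.19 -2.84] 0.0
140 1.2 [ 369. -280.  212.] [-1.17 -0.78  2.39  0.64  1.19 -2.71] 0.0
140 0.8 [ 402. -232.  212.] [-0.99 -0.84  2.41  0.58  1.12 -2.54] 0.0
140 0.4 [ 451. -201.  212.] [-0.8  -0.75  2.37  0.5   0.98 -2.38] 0.0
140 0.1 [ 495. -193.  212.] [-0.7  -0.62  2.3   0.46  0.88 -2.29] 0.0
140 0 [ 509. -193.  212.] [-0.67 -0.58  2.27  0.45  0.85 -2.28] 0.0
190 1.98 [ 326. -424.  310.] [-1.39 -0.47  2.04  0.69  1.36 -2.88] 0.0
190 1.98 [ 326. -424.  212.] [-1.39 -0.4   2.16  0.72  1.22 -3.  ] 0.0
190 1.98 [ 321. -404.  212.] [-1.4  -0.46  2.2   0.72  1.24 -2.99] 0.0
190 1.6 [ 308. -330.  212.] [-1.4  -0.72  2.36  0.7   1.32 -2.92] 0.0
190 1.2 [ 326. -254.  212.] [-1.28 -0.99  2.48  0.65  1.35 -2.74] 0.0
190 0.8 [ 372. -192.  212.] [-1.   -1.01  2.49  0.55  1.22 -2.49] 6.2
190 0.4 [ 440. -153.  212.] [-0.71 -0.9   2.44  0.43  1.01 -2.24] 0.0
190 0.1 [ 498. -143.  212.] [-0.57 -0.69  2.34  0.36  0.86 -2.13] 0.0
190 0 [ 517. -144.  212.] [-0.54 -0.62  2.3   0.35  0.82 -2.11] 0.0
at [ 425.5 -180.2  141.5] q [-0.82 -0.83  2.53  0.54  0.92 -2.45] tilt/az z 40.9 -8.5 y az 80.9 yz 0.008
(380, -150, 310) tool mm [ -72.6   24.  -159.8] n 3 per row m [-0.0242  0.008  -0.0533]
[ 375.87807782 -416.28995518  310.        ] tool mm [ -30.  -263.6   23.2] n 5 per row m [-0.006  -0.0527  0.0046]
[ 375.87807782 -416.28995518  212.        ] tool mm [64.1 -0.8 74.1] n 2 per row m [ 0.0321 -0.0004  0.037 ]
```

```bash
python3 -m inch '[-0.024,0.008,-0.053,0,0, -0.024,0.008,-0.053,0,0, -0.024,0.008,-0.053,0,0, 0,0,0,0,0, -0.006,-0.052,0.0045,0,0, -0.006,-0.052,0.0045,0,0, -0.006,-0.052,0.0045,0,0, -0.006,-0.052,0.0045,0,0, -0.006,-0.052,0.0045,0,0, 0,0,0,0,0]'; python3 -c "
from h import *
go(lk(*dp(1.98,140,50),310),lk(*dp(1.98,140,50),212))"
```

```text
time_s: 22.62
ee_pos: [397.4, -429.9, 300.7]
ee_rot: [[-0.758, 0.158, 0.633], [0.137, 0.987, -0.082], [-0.637, 0.025, -0.77]]
ft_force: [-0.4, -0.0, -0.3]
gripper_width: -0.003
grip_force: 0.0
at [ 397.4 -429.9  300.7] q [-1.24 -0.36  1.97  0.65  1.25 -2.76] tilt/az z 39.6 -7.4 y az 80.9 yz 0.025
[ 375.87807782 -416.28995518  310.        ] tool mm [ 12.2  10.3 -21.9] n 1 per row m [ 0.0122  0.0103 -0.0219]
[ 375.87807782 -416.28995518  212.        ] tool mm [62.5 -2.4 75.5] n 2 per row m [ 0.0312 -0.0012  0.0377]
```

```bash
python3 -m inch '[0.012,0.008,-0.02,0,0, 0.021,0,0.025,0,0, 0.021,0,0.025,0,0, 0.02,0,0.025,0,0, 0,0,0,0,0]'; python3 -c "
from h import *
go(*[lk(*dp(t,140,o),212) for t,o in ((1.98,45),(1.98,25),(1.8,22),(1.6,20),(1.4,20),(1.2,20),(1.0,19),(.8,18),(.6,17),(.4,16))])"
```

```text
time_s: 23.25
ee_pos: [378.0, -411.4, 211.5]
ee_rot: [[-0.758, 0.154, 0.633], [0.134, 0.988, -0.079], [-0.638, 0.025, -0.77]]
ft_force: [-0.4, -0.2, 0.0]
gripper_width: 0.001
grip_force: 0.0
at [ 378.  -411.4  211.5] q [-1.26 -0.36  2.12  0.69  1.15 -2.89] tilt/az z 39.7 -7.1 y az 81.2 yz 0.025
[ 374.6646039 -411.4394417  212.       ] tool mm [ 2.2 -0.6 -2.5] n 1 per row m [ 0.0022 -0.0006 -0.0025]
[ 369.81070823 -392.03738776  212.        ] tool mm [ 6.3 18.4 -4.6] n 1 per row m [ 0.0063  0.0184 -0.0046]
[ 361.28678786 -364.87442025  212.        ] tool mm [10.1 25.5 -7.6] n 1 per row m [ 0.0101  0.0255 -0.0076]
[ 358.13986422 -334.80311737  212.        ] tool mm [ 6.4 29.2 -4.4] n 1 per row m [ 0.0064  0.0292 -0.0044]
[ 360.76101738 -306.68788231  212.        ] tool mm [ 1.8 28.2 -0.6] n 1 per row m [ 0.0018  0.0282 -0.0006]
[ 368.91555693 -279.65382285  212.        ] tool mm [-2.6 28.   3. ] n 1 per row m [-0.0026  0.028   0.003 ]
[ 382.94886837 -254.03677517  212.        ] tool mm [-7.2 27.5  6.9] n 1 per row m [-0.0072  0.0275  0.0069]
[ 401.92580266 -231.8663447   212.        ] tool mm [-11.4  24.8  10.3] n 1 per row m [-0.0114  0.0248  0.0103]
[ 425.03100588 -214.07965306  212.        ] tool mm [-15.1  21.1  13.2] n 1 per row m [-0.0151  0.0211  0.0132]
[ 451.27513481 -201.42631201  212.        ] tool mm [-18.2  16.5  15.6] n 1 per row m [-0.0182  0.0165  0.0156]
```

```bash
python3 -m inch '[0.003,0.009,-0.003,0,0, 0.003,0.009,-0.002,0,0, 0.005,0.013,-0.004,0,0, 0.005,0.013,-0.004,0,0]'; python3 -m inch '[0.003,0.015,-0.002,0,0, 0.003,0.015,-0.002,0,0, 0.001,0.014,0,0,0, 0.001,0.014,0,0,0]'; python3 -c "
from h import *
go(*[lk(*dp(t,140,o),212) for t,o in ((1.4,20),(1.2,20),(1.0,19),(.8,18),(.6,17),(.4,16))])
im=snapshot('top');cv2.imwrite('pics/raw_t8.png',im[:,:,::-1]);d=np.abs(im.astype(int)-cv2.imread('pics/raw_t7.png')[:,:,::-1]).sum(2)
for th in np.arange(1.2,2.05,.1): print(th.round(1),[int(d[tuple(px('top',[lk(*dp(th,r,0),231)])[0].round().astype(int)[::-1])]) for r in (200,240,260)])"
```

```text
time_s: 23.75
ee_pos: [365.2, -367.4, 218.9]
ee_rot: [[-0.756, 0.155, 0.637], [0.127, 0.988, -0.089], [-0.643, 0.014, -0.766]]
ft_force: [0.6, -0.7, -0.3]
gripper_width: 0.001
grip_force: 0.6
time_s: 24.25
ee_pos: [365.6, -308.8, 218.0]
ee_rot: [[-0.755, 0.155, 0.637], [0.127, 0.988, -0.09], [-0.643, 0.013, -0.766]]
ft_force: [0.5, -1.7, 0.6]
gripper_width: -0.001
grip_force: 0.6
at [ 365.6 -308.8  218. ] q [-1.21 -0.69  2.32  0.65  1.2  -2.76] tilt/az z 40.0 -8.0 y az 81.1 yz 0.013
[ 360.76101738 -306.68788231  212.        ] tool mm [7.8 1.2 1.3] n 1 per row m [0.0078 0.0012 0.0013]
[ 368.91555693 -279.65382285  212.        ] tool mm [-2.7 28.   2.8] n 1 per row m [-0.0027  0.028   0.0028]
[ 382.94886837 -254.03677517  212.        ] tool mm [-7.3 27.5  6.6] n 1 per row m [-0.0073  0.0275  0.0066]
[ 401.92580266 -231.8663447   212.        ] tool mm [-11.5  24.8  10.1] n 1 per row m [-0.0115  0.0248  0.0101]
[ 425.03100588 -214.07965306  212.        ] tool mm [-15.2  21.2  13.1] n 1 per row m [-0.0152  0.0212  0.0131]
[ 451.27513481 -201.42631201  212.        ] tool mm [-18.2  16.6  15.6] n 1 per row m [-0.0182  0.0166  0.0156]
1.2 [227, 49, 45]
1.3 [253, 204, 219]
1.4 [152, 48, 36]
1.5 [252, 146, 140]
1.6 [51, 209, 272]
1.7 [63, 9, 91]
1.8 [46, 180, 198]
1.9 [36, 51, 215]
2.0 [119, 3, 1]
```

The −1.7 N reaction fits the hinge friction and the door edge has moved, so the door is being pushed. Continue the arc.

```bash
python3 -m inch '[0.004,0,0.003,0,0, 0.001,0.014,0.002,0,0, -0.0015,0.014,0.0015,0,0, -0.0035,0.014,0.0035,0,0, -0.0035,0.014,0.0035,0,0, -0.0055,0.0125,0.005,0,0, -0.0055,0.0125,0.005,0,0, -0.0075,0.0105,0.0065,0,0, -0.0075,0.0105,0.0065,0,0]'; python3 -c "
from h import *
go(*[lk(*dp(t,140,o),212) for t,o in ((.6,17),(.4,16),(.2,14),(.05,14),(0,14),(0,8))])"
```

```text
time_s: 25.42
ee_pos: [426.9, -213.8, 208.2]
ee_rot: [[-0.757, 0.154, 0.635], [0.129, 0.988, -0.086], [-0.641, 0.017, -0.768]]
ft_force: [-0.6, -1.7, -0.3]
gripper_width: 0.0
grip_force: 0.6
at [ 426.9 -213.8  208.2] q [-0.89 -0.79  2.39  0.53  1.06 -2.45] tilt/az z 39.9 -7.7 y az 81.2 yz 0.017
[ 425.03100588 -214.07965306  212.        ] tool mm [-1.  -0.5 -4.1] n 1 per row m [-0.001  -0.0005 -0.0041]
[ 451.27513481 -201.42631201  212.        ] tool mm [-18.2  16.5  15.6] n 1 per row m [-0.0182  0.0165  0.0156]
[ 480.5363725  -194.40099237  212.        ] tool mm [-21.2  11.4  18. ] n 1 per row m [-0.0212  0.0114  0.018 ]
[ 501.5826174  -193.12386367  212.        ] tool mm [-15.8   4.5  13.3] n 1 per row m [-0.0158  0.0045  0.0133]
[ 508.61134061 -193.40088453  212.        ] tool mm [-5.4  0.8  4.5] n 1 per row m [-0.0054  0.0008  0.0045]
[ 514.53077358 -194.3808403   212.        ] tool mm [-4.6 -0.1  3.8] n 1 per row m [-0.0046 -0.0001  0.0038]
```

```bash
python3 -m inch '[-0.01,0.008,0.006,0,0, -0.009,0.008,0.0065,0,0, -0.0105,0.006,0.009,0,0, -0.0105,0.006,0.009,0,0, -0.008,0.0025,0.0065,0,0, -0.005,0.001,0.004,0,0, 0,0,0,0,0]'; python3 -m inch '[-0.003,0,0.0026,0,0, -0.0015,0,0.0013,0,0, 0,0,0,0,0]'; python3 -m inch '[-0.0023,0,0.002,0,0, 0,0,0,0,0]'
```

```text
time_s: 26.3
ee_pos: [497.9, -193.9, 211.4]
ee_rot: [[-0.757, 0.154, 0.635], [0.129, 0.988, -0.085], [-0.641, 0.018, -0.768]]
ft_force: [0.6, -0.3, 0.2]
gripper_width: 0.003
grip_force: 0.0
time_s: 26.68
ee_pos: [503.6, -195.3, 211.5]
ee_rot: [[-0.756, 0.155, 0.636], [0.13, 0.988, -0.086], [-0.641, 0.017, -0.767]]
ft_force: [0.1, 0.7, -0.7]
gripper_width: 0.001
grip_force: 0.0
time_s: 26.92
ee_pos: [506.7, -195.6, 211.4]
ee_rot: [[-0.756, 0.154, 0.636], [0.129, 0.988, -0.086], [-0.641, 0.017, -0.767]]
ft_force: [-0.2, 0.3, 0.6]
gripper_width: -0.001
grip_force: 0.0
```

```bash
for i in 1; do python3 -m inch '[-0.0023,0,0.002,0,0, 0,0,0,0,0]'; python3 -m inch '[-0.0023,0,0.002,0,0, 0,0,0,0,0]'; python3 -m inch '[-0.0023,0,0.002,0,0, 0,0,0,0,0]'; done | grep -E 'ee_pos|ft'
```

```text
ee_pos: [509.7, -196.0, 211.2]
ft_force: [-0.1, -0.5, -1.1]
ee_pos: [510.5, -196.1, 211.0]
ft_force: [-34.1, 5.8, 15.3]
ee_pos: [511.0, -196.2, 210.8]
ft_force: [-72.8, 12.6, 34.0]
```

Hard stop met where the shut door should be. Back off at once and verify.

```bash
python3 -m inch '[0.006,0,-0.005,0,0, 0.03,0,-0.025,0,0, 0.03,0,-0.04,0,0, 0.03,0,-0.045,0,0, 0,0.03,-0.045,0,0, 0,0,0,0,0]' | grep -E 'time|ee_pos|ft'; python3 - <<'E'
from h import *
im=snapshot('top');cv2.imwrite('pics/raw_t9.png',im[:,:,::-1]); g=cv2.cvtColor(im,cv2.COLOR_RGB2GRAY)
g0=cv2.cvtColor(cv2.imread('pics/raw_top0.png'),cv2.COLOR_BGR2GRAY)
# brightness profile across the front edge at door-top height, for several y
for y in (-100,-50,0,50,100,135):
    print(y,[(x,int(g[tuple(px('top',[lk(x,y,231)])[0].round().astype(int)[::-1])]),int(g0[tuple(px('top',[lk(x,y,231)])[0].round().astype(int)[::-1])])) for x in range(-130,-84,4)])
E
```

```text
time_s: 28.42
ee_pos: [389.5, -174.0, 278.4]
ft_force: [0.6, -0.1, 0.3]
-100 [(-130, 99, 40), (-126, 73, 50), (-122, 42, 72), (-118, 38, 79), (-114, 43, 55), (-110, 125, 30), (-106, 126, 30), (-102, 107, 47), (-98, 91, 81), (-94, 126, 121), (-90, 125, 123), (-86, 122, 115)]
-50 [(-130, 40, 65), (-126, 38, 110), (-122, 40, 111), (-118, 39, 114), (-114, 41, 121), (-110, 125, 116), (-106, 128, 107), (-102, 113, 104), (-98, 101, 105), (-94, 125, 121), (-90, 129, 123), (-86, 128, 122)]
0 [(-130, 39, 71), (-126, 39, 98), (-122, 39, 124), (-118, 41, 123), (-114, 47, 122), (-110, 128, 122), (-106, 128, 123), (-102, 109, 111), (-98, 105, 103), (-94, 125, 123), (-90, 125, 123), (-86, 128, 120)]
50 [(-130, 38, 62), (-126, 38, 55), (-122, 36, 48), (-118, 36, 51), (-114, 56, 48), (-110, 95, 56), (-106, 131, 56), (-102, 117, 46), (-98, 101, 94), (-94, 128, 120), (-90, 126, 125), (-86, 129, 125)]
100 [(-130, 39, 81), (-126, 37, 111), (-122, 41, 124), (-118, 35, 124), (-114, 61, 125), (-110, 101, 125), (-106, 137, 122), (-102, 124, 122), (-98, 113, 108), (-94, 129, 124), (-90, 133, 124), (-86, 132, 126)]
135 [(-130, 49, 74), (-126, 42, 72), (-122, 74, 74), (-118, 73, 73), (-114, 61, 70), (-110, 103, 72), (-106, 132, 72), (-102, 121, 69), (-98, 92, 83), (-94, 129, 126), (-90, 133, 124), (-86, 146, 139)]
```

The door's top edge lies at x ≈ −106 along the whole width: shut. Quick bystander check, then hand in.

```bash
python3 - <<'E'
from h import *
a=cv2.imread('pics/raw_top0.png').astype(int);b=cv2.imread('pics/raw_t9.png').astype(int)
d=cv2.blur(np.abs(a-b).sum(2).astype(np.float32),(3,3)); ok=True
for n,(x0,y0,x1,y1) in dict(collar=(154,192,184,226),block=(226,182,250,224),can=(178,112,212,148),bar=(230,118,295,140),wrench=(105,208,125,272),hammer=(205,247,278,282)).items():
    m=float((d[y0:y1,x0:x1]>80).mean()); print(n,round(m,3)); ok&=m<.06
if ok: print(hand_in())
E
```

```text
collar 0.0
block 0.0
can 0.0
bar 0.0
wrench 0.0
hammer 0.0
the job is handed in; nothing more can be done
None
```

The key is in the left compartment and the pin in the right. The door is shut, the bystanders are unmoved, and the job was handed in at about 28.5 s; the last push on the shut door peaked at about 81 N at the fingertips, under the 120 N wrist limit.

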